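# Return a worn die insert through the sprung flap of the regrind box

### The arm

A 7-joint arm with a two-finger parallel gripper is mounted at the origin on the work surface. World frame = base frame: x ahead of the robot, y to its left, z up, the work surface at z = 0. Lengths are in mm, angles in rad, forces in N, time in s.
With the tool pointing down it reaches from about 400 to 875 mm from the base axis. Payload 4.4 kg.
Tool frame: the origin (TCP) lies midway between the tips of the shut fingers; the grasp point (between the pads) lies 19 mm behind it; z points along the fingers, y is the direction in which the jaws open and shut (so a half turn about z gives the same grasp; the last joint's range is limited). The gripper opens to 85 mm and grips with 20 to 120 N. Pads are 22 mm wide; open, the fingers measure 114 mm over their backs; the gripper's body (76 mm by 85 mm) begins 54 mm behind the grasp point. The pads swing forward as they close: fully open they stand 13 mm farther back than shut.
Start: joints at [-1.415, 0.628, 0.038, 1.517, -0.027, 0.996, -0.02], TCP at [142.965, 634.097, 231.313] pointing down, gripper open.
Joint ranges: [-3.06, 3.06], [-0.37, 2.12], [-1.25, 1.32], [0.18, 2.47], [-1.1, 4.24], [0.23, 1.98], [-2.94, 2.94]. Speed limits (rad/s): [2.57, 2.57, 3.14, 3.14, 3.14, 3.14, 3.14].

### API

Orientations are given as [roll, pitch, yaw] about the fixed x, y, z axes, in that order (R = Rz(yaw) Ry(pitch) Rx(roll)).
In Python, from cell import ctrl, vision gives the robot as it stands.
- The arm moves only by the tool play_rows, never from a script. Its arguments are lists of equal length, an entry for each row: "slide": the shift along the tool's x, y, z in mm, a list of three; "turn": the turn about the tool's z in rad; "fingers": the opening, from 0 (shut) to 1 (fully open). A call has 1 to 5 rows; each row is the pose to reach, as a shift and turn from the pose measured when the call began, along the tool's axes at that moment; what a row does not reach only later rows make up. A row lasts 1/8 s, in which the tool goes at most 62.5 mm and 10.7 degrees, less where a joint would pass 70% of its speed; a pose out of reach is approached as far as the arm can. A call with a gripper value outside its range is refused whole. The fingers move at their own pace and stop on an object; the grip force is fixed at half the most. Time passes only in rows, so rows that repeat a pose let the fingers close. It gives the time, the measured TCP pose, the force and the opening at its end, in the units of the state.
- ctrl.read_state(): the state, without advancing time (a new reading comes with each control period).
- vision.get_image(name): name is "scene" or "top"; returns (picture, depth): 384x512x3 uint8, blue, green, red; 384x512 float32, mm along the optical axis (not along the pixel's ray), 0 where there is no reading.
- vision.camera_params(name): a dict with "fx", "fy", "cx", "cy" (pixels), "position" and "rotation" of the camera in the world. Camera axes: x right, y up, looking along -z (the intrinsics and any distortion apply to the point x, -y, -z); pixel columns grow to the right and rows downward; lengths in mm; the calibration is good to about 2 mm. A picture is of the moment at which its call begins. camera_params takes no time and is no camera call.
- ctrl.finish_job(): hands the job in, once; it reports no verdict.
The state is a dict: "clock": time; "qpos": joint angles; "qd": joint speeds; "tau": joint torques, N m; "eef_pos": TCP position; "tool_rot": TCP orientation; "force": force on the tool from outside, world axes, zero at the start; "torque": the same for the moment, N m; "width": finger opening in mm.
Only numpy, scipy, OpenCV 4.12 (cv2) and the standard library are available. Lean on these libraries where they do the work, as an engineer would, in place of code of your own. Each camera call takes 0.05 s, during which the arm holds its last target.

### The job

The red-daubed die insert on the landing plate of the regrind box is worn. Without picking it up, slide it up to the yellow spring flap, push the flap down with one fingertip while the insert is still on the plate, and, keeping the flap held open, push the insert in with the other finger so that it drops to the bottom of the box; only then let the flap close, and draw clear. Never slide the insert on to the shut flap, and leave all the other tooling where it stands.

Things in the scene. Friction and masses are not known exactly. Their poses are not given: they have to be found in the camera images.
- regrind_box: Regrind box: fixed grey oily sheet-steel box, 270 (x) by 250 (y) by 140 mm high. Origin on the bench; z up; box x -140 to +130 mm, y -125 to +125 mm. Its flat top (deck, 4 mm sheet, no raised edges) is 140 mm up. Landing plate: the deck from x -140 to +10 mm. Opening behind it: x +10 to +100, y -90 to +90 mm, closed flush by the flap. Inside empty, rubber floor 6 mm up; window in the +x wall.
- flap (a joint): Yellow flap angle: 0 shut, flush with the deck; grows as its free edge goes down into the box, up to 1.3 rad. Takes about 2 N at the free edge to start; torque about 0.18 N m shut, 0.3 N m at 1 rad. Springs shut by itself when let go. Open, it slopes down towards the landing plate, so the insert slides off it under the plate when it is over about 0.5 rad.
- flap_edge (a point): middle of the flap's free edge (the one next to the landing plate), on its upper face. The flap is 88 mm from hinge to free edge, 176 mm wide, 4 mm thick, with a black rubber strip along this edge. Pressed d below the deck at s from the hinge it stands at about atan(d/s): going on towards the hinge at the same depth opens it further
- flap_hinge (a point): middle of the flap's hinge line, at the deck top: box x +100 mm, y 0, 140 mm up; the hinge runs along the box's y at the far end of the opening. Its pin and two coil springs stand up to 6 mm above the deck (looks only)
- landing_edge (a point): middle of the landing plate's edge at the opening, on the deck top: box x +10 mm, y 0, 140 mm up; axes as the box's
- worn_insert_center (a point): Centre (11 mm above its underside) of the worn insert: loose steel block, 30 (its x) by 40 (its y) by 22 mm high, with a through slot, its two ends (+y and -y) painted red, 0.12 to 0.22 kg, friction on the plate about 0.3. At the start: on the landing plate, centre 35 to 70 mm short of the landing edge and at most 45 mm off the box's centre line, its x within 0.25 rad of the box's x
- good_insert: bystander on the landing plate: die insert of the same shape as the worn one (30 x 40 x 22 mm), bare steel without any red; origin at the centre of its underside
- die_button: bystander on the landing plate: dark steel ring, 34 mm diameter, 14 mm bore, 24 mm high; origin at the centre of its underside
- punch_guide: bystander on the bench: upright steel punch guide with a stack of dark disc springs, 70 mm diameter, 110 mm high; origin at the centre of its underside
- round_die: bystander on the bench: round steel die with a square hole, 84 mm diameter, 28 mm high; origin at the centre of its underside
- shoulder_punch: bystander on the bench: brass-coloured stepped punch, 48 mm diameter foot, 66 mm high; origin at the centre of its underside
- screwdriver: bystander lying on the bench, green handle; origin at its underside
- cup: bystander on the bench: shallow steel cup, 80 mm diameter, 32 mm high; origin at the centre of its underside
- bush: bystander on the bench: dark flanged bush, 52 mm diameter foot, 70 mm high; origin at the centre of its underside

How it is judged:
By the outcome, as a careful person would: the job done as asked, in the order asked, and still so for the second after the job is handed in, with the robot touching nothing.
It also fails if it takes over 48 s, if anything falls off the work surface, if the arm or the gripper's body presses on something with over 40 N, if the wrist force passes 120 N, or if a joint passes its speed limit or range.

## Working session

There is one attempt and no reset: what is moved stays moved. The work goes in short steps, Python scripts to look and compute and a tool call to move; the robot and the scene stay as the last step left them, time stands still between calls to the robot, and variables do not carry over. Pictures are saved under pics/ and viewed, and the job is handed in when it is done.

Besides the shell and the picture viewer there is one more tool, called after ">>>" in YAML: its name, and indented under it one key for each argument. play_rows: Moves the arm, as the interface text tells. Its arguments: {"type":"object","properties":{"slide":{"type":"array"},"turn":{"type":"array"},"fingers":{"type":"array"}},"required":["slide","turn","fingers"]}

```bash
mkdir -p pics; ls; cat > h.py <<'E'
import numpy as np, cv2
from cell import ctrl, vision
def grab(tag):
    out={}
    for n in ("scene","top"):
        im,d=vision.get_image(n); out[n]=(im,d)
        cv2.imwrite(f"pics/{tag}_{n}.png",cv2.resize(im,(768,576)))
        np.savez(f"pics/{tag}_{n}.npz",im=im,d=d)
    return out
def ray(n,u,v):
    p=vision.camera_params(n)
    d=np.array([(u-p["cx"])/p["fx"],-(v-p["cy"])/p["fy"],-1.0])
    return np.array(p["position"],float),np.array(p["rotation"]).reshape(3,3)@d
def onz(n,u,v,z):
    o,d=ray(n,u,v); return o+d*(z-o[2])/d[2]
def cloud(n,d):
    p=vision.camera_params(n); v,u=np.mgrid[0:384,0:512]
    c=np.stack([(u-p["cx"])/p["fx"]*d,-(v-p["cy"])/p["fy"]*d,-d],-1)
    return c@np.array(p["rotation"]).reshape(3,3).T+np.array(p["position"])
E
python3 - <<'E'
from h import *
grab("a"); print(ctrl.read_state())
for n in("scene","top"): print(vision.camera_params(n))
E
```

```text
pics
{'clock': 0.1, 'qpos': array([-1.41480909,  0.62925694,  0.03845756,  1.51827789, -0.02698309,
        0.99628942, -0.01998448]), 'qd': array([ 0.0002296 , -0.00048876, -0.00081002, -0.00025764, -0.00079339,
        0.00046931, -0.00136427]), 'tau': array([ 2.85441347e-03, -5.64540982e+01,  1.23042226e+00, -1.93978429e+01,
        1.12351414e-02,  5.30823876e-03,  5.47923818e-06]), 'eef_pos': array([142.84160073, 633.53421684, 230.47597597]), 'tool_rot': array([-3.13987984e+00,  3.92985429e-05,  2.91981959e+00]), 'force': array([ 0.61002286,  0.77857174, -0.37067482]), 'torque': array([-0.03035462,  0.01880848, -0.00221186]), 'width': 85.35365059952967}
{'fx': 374.8027396099859, 'fy': 374.8027396099859, 'cx': 257.80037192466614, 'cy': 188.65369445554668, 'position': array([1227.83919994,  -16.00090881,  834.90794772]), 'rotation': array([0.75549585, 0.01370651, 1.51907923])}
{'fx': 394.1001874378661, 'fy': 394.1001874378661, 'cx': 265.0936506352096, 'cy': 186.9355971747017, 'position': array([ 324.34625046,   17.98365869, 1269.46170565]), 'rotation': array([ 0.17295738, -0.01174945, -1.55898878])}
```

```bash
sed -i 's/np.array(p\["rotation"\]).reshape(3,3)/RR(p["rotation"])/' h.py; cat >> h.py <<'E'
from scipy.spatial.transform import Rotation
def RR(r): return Rotation.from_euler("xyz",r).as_matrix()
E
python3 - <<'E'
from h import *
for n in("scene","top"):
    z=np.load(f"pics/a_{n}.npz"); c=cloud(n,z["d"]); print(n,c[190,256],c[300,300],c[100,150],vision.camera_params(n).keys())
E
```

```text
scene [580.13720735   3.45681107 142.27422028] [814.92825841  94.38889322   3.86451809] [ -68.90558313 -388.69695195   -0.52311551] dict_keys(['fx', 'fy', 'cx', 'cy', 'position', 'rotation'])
top [512.01932272  33.31831982 142.41390513] [ 189.86153626 -107.51951301   -1.76092757] [780.59680016 355.36295988 146.15183394] dict_keys(['fx', 'fy', 'cx', 'cy', 'position', 'rotation'])
```

View pics/a_scene.png

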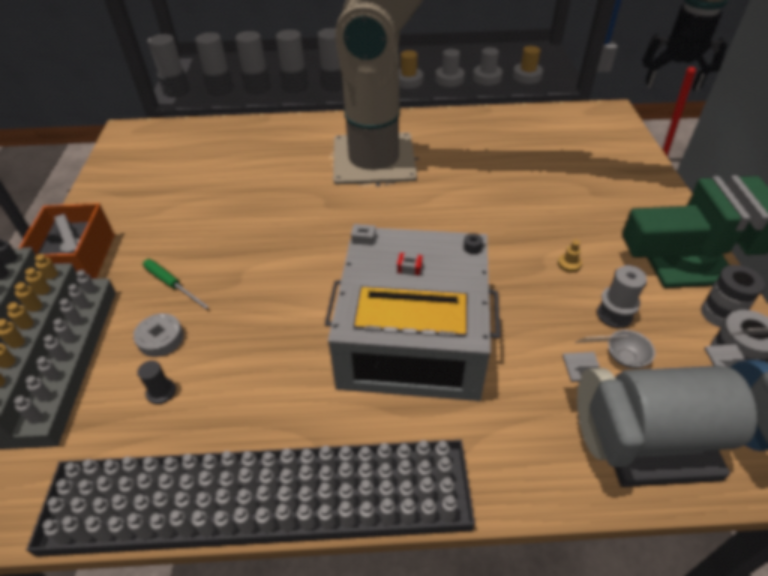

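View pics/a_top.png

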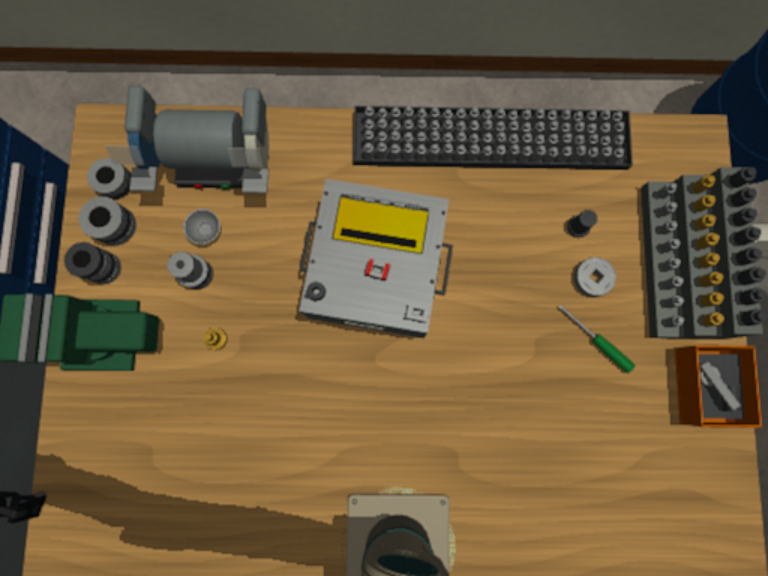

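```bash
cat > m.py <<'E'
from h import *
import sys
tag=sys.argv[1]
for n in("scene","top"):
    z=np.load(f"pics/{tag}_{n}.npz"); im=z["im"];d=z["d"]; hsv=cv2.cvtColor(im,cv2.COLOR_BGR2HSV); c=cloud(n,d)
    H,S,V=cv2.split(hsv)
    roi=np.zeros(H.shape,bool)
    if n=="top": roi[120:225,195:305]=1
    else: roi[140:265,215:340]=1
    yl=((H>20)&(H<35)&(S>150)&(V>90)&roi).astype(np.uint8)
    yl=cv2.morphologyEx(yl,cv2.MORPH_CLOSE,np.ones((9,9),np.uint8))
    cs=cv2.findContours(yl,0,2)[0]; k=max(cs,key=cv2.contourArea)
    P=np.array([onz(n,u,v,140)[:2] for u,v in k[:,0]],np.float32); r=cv2.minAreaRect(P)
    print(n,"flap",r, cv2.boxPoints(r).round(1).tolist())
    rd=(((H<8)|(H>172))&(S>130)&(V>60)&roi).astype(np.uint8)
    N,L,st,ce=cv2.connectedComponentsWithStats(rd)
    for i in range(1,N):
        if st[i,4]>4:
            print(n,"red",st[i].tolist(),ce[i].round(1),onz(n,*ce[i],158)[:2].round(1),"depthmed",np.median(c[L==i],0).round(1))
E
python3 m.py a
python3 - <<'E'
from h import *
z=np.load("pics/a_top.npz"); cv2.imwrite("pics/a_topz.png",cv2.resize(z["im"][115:230,190:310],None,fx=5,fy=5,interpolation=cv2.INTER_CUBIC))
z=np.load("pics/a_scene.npz"); cv2.imwrite("pics/a_scz.png",cv2.resize(z["im"][145:265,215:340],None,fx=4.8,fy=4.8,interpolation=cv2.INTER_CUBIC))
E
```

```text
scene flap ((626.6517944335938, 8.38137435913086), (97.73281860351562, 75.43358612060547), 81.16424560546875) [[581.9000244140625, -34.099998474121094], [656.4000244140625, -45.70000076293945], [671.4000244140625, 50.900001525878906], [596.9000244140625, 62.5]]
scene red [265, 169, 4, 12, 29] [266.4 173.7] [539.2  32.7] depthmed [542.   31.8 162.7]
scene red [277, 170, 4, 13, 42] [278.5 176. ] [549.7  62.8] depthmed [551.8  62.7 161.3]
top flap ((634.0482788085938, 43.197017669677734), (176.62759399414062, 86.8335952758789), 81.0626220703125) [[577.4000244140625, -37.29999923706055], [663.2000122070312, -50.79999923706055], [690.7000122070312, 123.69999694824219], [604.9000244140625, 137.1999969482422]]
top red [244, 173, 5, 11, 36] [245.9 177.8] [544.7  62.6] depthmed [545.   62.3 160.6]
top red [254, 176, 6, 11, 33] [256.7 180.8] [536.3  31.5] depthmed [535.4  30.8 161.4]
```

```bash
ls pics
```

```text
a_scene.npz
a_scene.png
a_scz.png
a_top.npz
a_top.png
a_topz.png
```

View pics/a_topz.png

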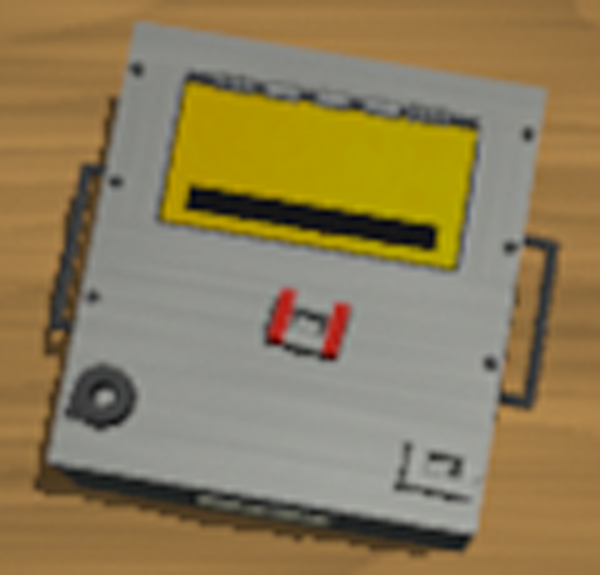

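View pics/a_scz.png

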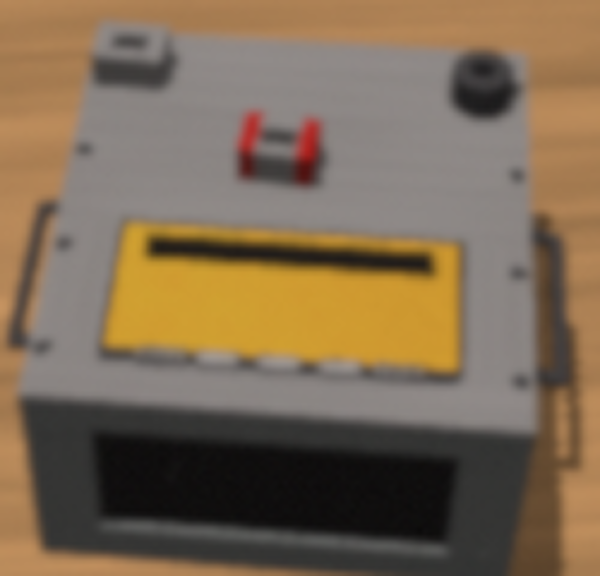

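```bash
cat > fk.py <<'E'
import numpy as np
def dh(a,al,d,t):  # modified DH
    ca,sa,c,s=np.cos(al),np.sin(al),np.cos(t),np.sin(t)
    return np.array([[c,-s,0,a],[s*ca,c*ca,-sa,-d*sa],[s*sa,c*sa,ca,d*ca],[0,0,0,1]])
h=np.pi/2
def fk(q,tool=172.0):
    P=[(0,0,267),(0,-h,0),(0,h,293),(52.5,h,0),(77.5,h,342.5),(0,h,0),(76,-h,97+tool)]
    T=np.eye(4)
    for (a,al,d),t in zip(P,q): T=T@dh(a,al,d,t)
    return T
if __name__=="__main__":
    q=[-1.41480909,0.62925694,0.03845756,1.51827789,-0.02698309,0.99628942,-0.01998448]
    print(fk(q).round(2))
E
python3 fk.py
```

```text
[[ 2.2000e-01 -9.8000e-01 -2.0000e-02  1.0735e+02]
 [-9.7000e-01 -2.2000e-01  1.0000e-01 -5.6647e+02]
 [-1.1000e-01 -0.0000e+00 -9.9000e-01  4.1930e+01]
 [ 0.0000e+00  0.0000e+00  0.0000e+00  1.0000e+00]]
```

```bash
cat >> h.py <<'E'
PSI=-0.156
BX=np.array([np.cos(PSI),np.sin(PSI),0]); BY=np.array([-np.sin(PSI),np.cos(PSI),0]); BO=np.array([578.7,51.9,0])
def w2b(p): p=np.asarray(p)-BO; return np.array([p@BX,p@BY,p[2]])
def b2w(p): return BO+p[0]*BX+p[1]*BY+np.array([0,0,p[2]])
def to(*ws):
    s=ctrl.read_state(); R=RR(s["tool_rot"]); p=np.array(s["eef_pos"])
    print("t",round(s["clock"],2),"pos",p.round(1),"box",w2b(p).round(1),"rot",s["tool_rot"].round(4),"q",s["qpos"].round(3),"F",s["force"].round(1),"w",round(s["width"],1))
    for w in ws:
        d=np.array(w,float)-p; print(w,"slide",(R.T@d).round(1),"len",np.linalg.norm(d).round(1))
E
python3 - <<'E'
from h import *
to((260,410,300),(390,165,300),(520,-80,300))
E
```

```text
t 0.1 pos [142.8 633.5 230.5] box [-520.9  506.9  230.5] rot [-3.1399  0.      2.9198] q [-1.415  0.629  0.038  1.518 -0.027  0.996 -0.02 ] F [ 0.6  0.8 -0.4] w 85.4
(260, 410, 300) slide [-163.5 -192.4  -69.2] len 261.8
(390, 165, 300) slide [-344.2 -402.8  -68.8] len 534.3
(520, -80, 300) slide [-524.9 -613.2  -68.5] len 810.1
```

>>> play_rows:
  slide:
    - [-33,-38,-15]
    - [-66,-77,-30]
    - [-98,-115,-42]
    - [-131,-154,-56]
    - [-164,-192,-70]
  turn: [0.12,0.24,0.36,0.48,0.6]
  fingers: [1,1,1,1,1]

```text
clock: 0.72
eef_pos: [261.1, 408.5, 301.0]
tool_rot: [-3.14, 0.001, 2.316]
force: [1.2, 1.1, 0.7]
width: 85.3
```

```bash
python3 - <<'E'
from h import *
to((390,165,300),(520,-80,300))
E
```

```text
t 0.72 pos [261.1 408.5 301. ] box [-369.1  302.9  301. ] rot [-3.1397e+00  1.1000e-03  2.3159e+00] q [-1.236  0.316  0.234  1.871 -0.087  0.966 -0.218] F [1.2 1.1 0.7] w 85.3
(390, 165, 300) slide [-266.4  -70.3    1.4] len 275.5
(520, -80, 300) slide [-534.6 -140.9    1.9] len 552.9
```

>>> play_rows:
  slide:
    - [-53,-14,0]
    - [-107,-28,0]
    - [-160,-42,0]
    - [-213,-56,0]
    - [-266,-70,0]
  turn: [0.1,0.2,0.3,0.4,0.5]
  fingers: [1,1,1,1,1]

```text
clock: 1.35
eef_pos: [390.4, 163.9, 301.4]
tool_rot: [-3.141, 0.002, 1.813]
force: [1.3, 0.5, -0.9]
width: 85.4
```

```bash
python3 - <<'E'
from h import *
to((440,-70,300),(350,-55,300),(520,-80,300))
E
```

```text
t 1.35 pos [390.4 163.9 301.4] box [-203.4   81.4  301.4] rot [-3.1406e+00  1.6000e-03  1.8130e+00] q [-0.843  0.232  0.47   2.016 -0.129  0.924 -0.064] F [ 1.3  0.5 -0.9] w 85.4
(440, -70, 300) slide [-239.    -8.     1.8] len 239.1
(350, -55, 300) slide [-202.8  -91.7    1.9] len 222.6
(520, -80, 300) slide [-267.9   67.3    1.8] len 276.2
```

>>> play_rows:
  slide:
    - [-50,-2,0]
    - [-100,-3,0]
    - [-150,-5,0]
    - [-195,-6,0]
    - [-239,-8,0]
  turn: [0.08,0.16,0.24,0.32,0.4]
  fingers: [1,1,1,1,1]

```text
clock: 1.98
eef_pos: [440.0, -71.4, 301.8]
tool_rot: [-3.141, 0.002, 1.41]
force: [0.8, -0.1, 0.6]
width: 85.4
```

```bash
python3 - <<'E'
from h import *
to((380,-60,300),(300,-47,300),(300,-47,200))
E
```

```text
t 1.98 pos [440.  -71.4 301.8] box [-117.9 -143.4  301.8] rot [-3.1413e+00  1.6000e-03  1.4103e+00] q [-0.409  0.294  0.659  1.97  -0.218  0.949  0.196] F [ 0.8 -0.1  0.6] w 85.4
(380, -60, 300) slide [  1.7 -61.    1.8] len 61.1
(300, -47, 300) slide [   1.7 -142.1    1.8] len 142.1
(300, -47, 200) slide [   1.9 -142.   101.8] len 174.8
```

>>> play_rows:
  slide:
    - [0,-50,0]
    - [0,-100,0]
    - [0,-150,0]
    - [0,-200,0]
    - [0,-220,0]
  turn: [0,0,0,0,0]
  fingers: [1,1,1,1,1]

```text
clock: 2.6
eef_pos: [219.7, -36.1, 301.2]
tool_rot: [-3.14, 0.0, 1.412]
force: [0.4, -0.0, 1.0]
width: 85.5
```

```bash
python3 - <<'E'
from h import *
to()
E
```

```text
t 2.6 pos [219.7 -36.1 301.2] box [-341.  -142.7  301.2] rot [-3.1397e+00  4.0000e-04  1.4120e+00] q [-0.664 -0.199  0.563  2.395  0.133  0.922 -0.349] F [ 0.4 -0.   1. ] w 85.5
```

>>> play_rows:
  slide:
    - [0,-10,20]
    - [0,-20,40]
    - [0,-30,60]
    - [0,-30,80]
  turn: [0,0,0,0]
  fingers: [1,1,1,1]

```text
clock: 3.1
eef_pos: [207.5, -37.7, 280.9]
tool_rot: [3.117, 0.027, 1.412]
force: [-0.0, 0.5, 0.3]
width: 85.5
```

```bash
python3 - <<'E'
from h import *
to()
E
```

```text
t 3.1 pos [207.5 -37.7 280.9] box [-352.7 -146.2  280.9] rot [3.1171 0.0266 1.4124] q [ 0.018 -0.144 -0.019  2.459  0.038  0.807 -0.184] F [-0.   0.5  0.3] w 85.5
```

>>> play_rows:
  slide:
    - [0,0,40]
    - [0,0,80]
    - [0,0,120]
    - [0,0,120]
  turn: [0,0,0,0]
  fingers: [1,1,1,1]

```text
clock: 3.6
eef_pos: [228.0, -54.2, 236.0]
tool_rot: [-3.11, 0.082, 1.413]
force: [-0.0, -0.1, -1.5]
width: 85.1
```

```bash
python3 - <<'E'
from h import *
to(); s=ctrl.read_state(); print(RR(s["tool_rot"]).round(3))
E
```

```text
t 3.6 pos [228.  -54.2 236. ] box [-330.  -159.3  236. ] rot [-3.1104  0.082   1.4133] q [ 0.919  0.081 -0.97   2.465  0.221  0.691 -0.385] F [-0.  -0.1 -1.5] w 85.1
[[ 0.156  0.987 -0.044]
 [ 0.984 -0.159 -0.076]
 [-0.082 -0.031 -0.996]]
```

>>> play_rows:
  slide:
    - [0,-40,0]
    - [0,-80,0]
    - [0,-120,0]
    - [0,-120,0]
  turn: [0,0,0,0]
  fingers: [1,1,1,1]

```text
clock: 4.1
eef_pos: [144.2, -39.4, 292.5]
tool_rot: [-3.083, 0.078, 1.409]
force: [-11.1, -3.7, 21.7]
width: 85.2
```

```bash
python3 - <<'E'
from h import *
to(); s=ctrl.read_state(); print(RR(s["tool_rot"]).round(3))
E
```

```text
t 4.1 pos [144.2 -39.4 292.5] box [-415.1 -157.7  292.5] rot [-3.0834  0.078   1.4088] q [ 1.291 -0.375 -0.855  2.467 -0.228  0.973  0.445] F [-11.1  -3.7  21.7] w 85.2
[[ 0.161  0.985 -0.07 ]
 [ 0.984 -0.165 -0.067]
 [-0.078 -0.058 -0.995]]
```

>>> play_rows:
  slide:
    - [0,30,0]
    - [0,60,0]
    - [0,100,0]
  turn: [0,0,0]
  fingers: [1,1,1]

```text
clock: 4.47
eef_pos: [227.6, -56.9, 288.5]
tool_rot: [-3.078, 0.083, 1.403]
force: [-1.4, -0.9, 0.2]
width: 85.2
```

```bash
python3 - <<'E'
from h import *
to(); s=ctrl.read_state(); print(RR(s["tool_rot"]).round(3))
E
```

```text
t 4.47 pos [227.6 -56.9 288.5] box [-329.9 -162.   288.5] rot [-3.0777  0.0832  1.4033] q [ 1.345 -0.071 -1.222  2.34   0.017  0.893 -0.056] F [-1.4 -0.9  0.2] w 85.2
[[ 0.166  0.983 -0.077]
 [ 0.983 -0.172 -0.071]
 [-0.083 -0.064 -0.995]]
```

```bash
python3 - <<'E'
from h import *
to((400,-190,220),(400,-190,100),(380,-180,100),(200,-100,100))
E
```

```text
t 4.47 pos [227.6 -56.9 288.5] box [-329.9 -162.   288.5] rot [-3.0777  0.0832  1.4033] q [ 1.345 -0.071 -1.222  2.34   0.017  0.893 -0.056] F [-1.4 -0.9  0.2] w 85.2
(400, -190, 220) slide [-96.4 196.7  64.4] len 228.3
(400, -190, 100) slide [-86.5 204.3 183.7] len 288.0
(380, -180, 100) slide [-80.  182.9 184.5] len 271.9
(200, -100, 100) slide [-31.2  -7.8 192.7] len 195.3
```

>>> play_rows:
  slide:
    - [-24,50,16]
    - [-48,100,32]
    - [-72,150,48]
    - [-96,197,64]
    - [-90,200,125]
  turn: [0,0,0,0,0]
  fingers: [1,1,1,1,1]

```text
clock: 5.1
eef_pos: [405.8, -191.3, 158.3]
tool_rot: [-3.086, 0.082, 1.397]
force: [0.0, 0.2, -1.5]
width: 85.5
```

```bash
python3 - <<'E'
from h import *
to((400,-190,100),(250,-115,100)); s=ctrl.read_state(); print(RR(s["tool_rot"]).round(3))
E
```

```text
t 5.1 pos [ 405.8 -191.3  158.3] box [-133.  -267.1  158.3] rot [-3.0862  0.0824  1.3969] q [ 0.919  0.633 -0.912  2.09   0.776  0.869 -0.663] F [ 0.   0.2 -1.5] w 85.5
(400, -190, 100) slide [ 5.1 -2.7 58.3] len 58.6
(250, -115, 100) slide [  52.8 -163.4   63.3] len 183.0
[[ 0.172  0.983 -0.069]
 [ 0.982 -0.177 -0.071]
 [-0.082 -0.055 -0.995]]
```

>>> play_rows:
  slide:
    - [5,-3,58]
    - [20,-50,60]
    - [38,-105,62]
    - [53,-163,63]
    - [53,-163,63]
  turn: [0,0,0,0,0]
  fingers: [1,1,1,1,1]

```text
clock: 5.72
eef_pos: [275.7, -123.5, 110.6]
tool_rot: [-3.06, 0.079, 1.395]
force: [7.4, 28.7, 66.4]
width: 85.4
```

```bash
python3 - <<'E'
from h import *
to((250,-115,100)); s=ctrl.read_state(); print(RR(s["tool_rot"]).round(3))
E
```

```text
t 5.72 pos [ 275.7 -123.5  110.6] box [-272.  -220.4  110.6] rot [-3.0605  0.0789  1.3951] q [ 1.02   0.776 -1.248  2.467  1.106  0.898 -1.281] F [ 7.4 28.7 66.4] w 85.4
(250, -115, 100) slide [  4.7 -25.9  12.4] len 29.1
[[ 0.174  0.98  -0.094]
 [ 0.982 -0.18  -0.063]
 [-0.079 -0.081 -0.994]]
```

>>> play_rows:
  slide:
    - [0,30,0]
    - [0,50,0]
  turn: [0,0]
  fingers: [1,1]

```text
clock: 5.98
eef_pos: [325.4, -133.1, 106.0]
tool_rot: [-3.06, 0.078, 1.393]
force: [-0.0, 0.5, 0.5]
width: 85.5
```

```bash
python3 - <<'E'
from h import *
to(); s=ctrl.read_state(); print(RR(s["tool_rot"]).round(3),s["tau"].round(1),s["torque"].round(2))
grab("b")
E
```

```text
t 5.97 pos [ 325.4 -133.1  106. ] box [-221.4 -222.1  106. ] rot [-3.0599  0.0781  1.3932] q [ 0.992  0.823 -1.215  2.346  1.088  0.954 -1.195] F [-0.   0.5  0.5] w 85.5
[[ 0.176  0.98  -0.094]
 [ 0.981 -0.182 -0.062]
 [-0.078 -0.081 -0.994]] [  1.1 -39.3 -10.6  -5.9  -0.1   0.4  -0.2] [ 0.06 -0.06  0.01]
```

View pics/b_scene.png

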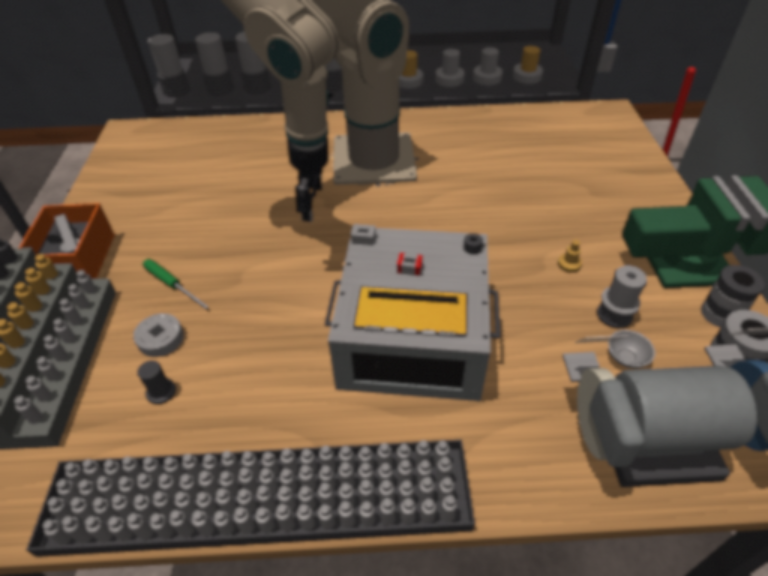

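View pics/b_top.png

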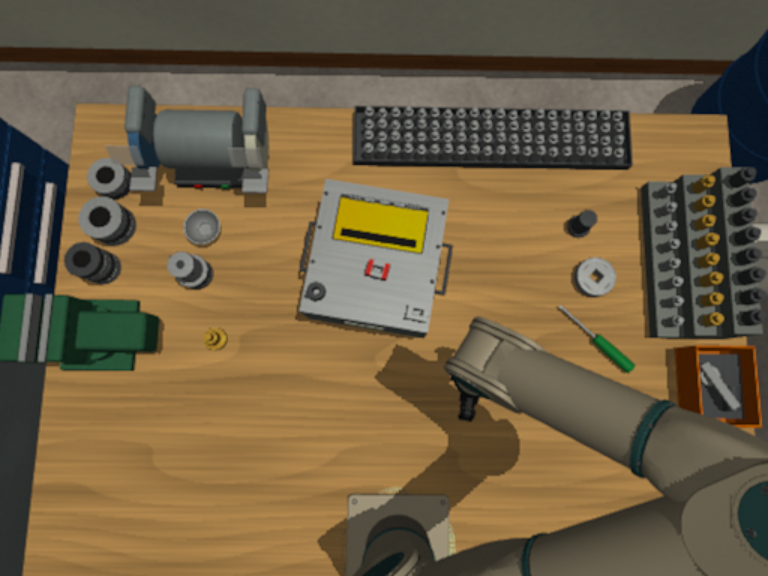

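```bash
python3 - <<'E'
from h import *
to((400,-220,260),(560,-400,260))
E
```

```text
t 6.08 pos [ 326.7 -132.6  106.2] box [-220.2 -221.4  106.2] rot [-3.0619  0.0773  1.3927] q [ 0.991  0.823 -1.216  2.344  1.089  0.954 -1.196] F [-0.6  1.  -0.1] w 85.3
(400, -220, 260) slide [ -84.7   75.6 -154.2] len 191.5
(560, -400, 260) slide [-233.1  265.2 -157.8] len 386.8
```

>>> play_rows:
  slide:
    - [-25,25,-50]
    - [-55,50,-100]
    - [-85,76,-154]
    - [-120,125,-154]
    - [-155,175,-154]
  turn: [0,0,0,0,0]
  fingers: [1,1,1,1,1]

```text
clock: 6.7
eef_pos: [485.4, -308.8, 258.5]
tool_rot: [-3.063, 0.08, 1.392]
force: [0.8, 0.7, -0.2]
width: 85.3
```

```bash
python3 - <<'E'
from h import *
to((700,-500,260),(560,-400,260),(350,-250,260))
E
```

```text
t 6.7 pos [ 485.4 -308.8  258.5] box [ -36.1 -370.8  258.5] rot [-3.0628  0.0797  1.392 ] q [ 1.083  0.74  -1.111  1.639  0.748  1.317 -0.379] F [ 0.8  0.7 -0.2] w 85.3
(700, -500, 260) slide [-149.7  245.2   -8.8] len 287.4
(560, -400, 260) slide [-76.4  89.7  -2.4] len 117.8
(350, -250, 260) slide [  33.5 -143.6    7.2] len 147.6
```

>>> play_rows:
  slide:
    - [-30,48,0]
    - [-60,97,0]
    - [-90,146,0]
    - [-120,195,0]
  turn: [0,0,0,0]
  fingers: [1,1,1,1]

```text
clock: 7.2
eef_pos: [655.7, -463.3, 252.3]
tool_rot: [-3.062, 0.08, 1.392]
force: [2.1, -0.7, 0.9]
width: 85.4
```

```bash
python3 - <<'E'
from h import *
to((560,-400,260),(350,-250,260))
E
```

```text
t 7.2 pos [ 655.7 -463.3  252.3] box [ 156.1 -497.   252.3] rot [-3.062   0.08    1.3923] q [ 0.839  1.038 -0.981  0.846  0.878  1.629 -0.014] F [ 2.1 -0.7  0.9] w 85.4
(560, -400, 260) slide [  44.6 -106.    -2.9] len 115.0
(350, -250, 260) slide [ 154.5 -339.2    6.9] len 372.8
```

```bash
python3 - <<'E'
from h import *
to((480,-400,200),(300,-300,130))
E
```

```text
t 7.2 pos [ 655.7 -463.3  252.3] box [ 156.1 -497.   252.3] rot [-3.062   0.08    1.3923] q [ 0.839  1.038 -0.981  0.846  0.878  1.629 -0.014] F [ 2.1 -0.7  0.9] w 85.4
(480, -400, 200) slide [  35.2 -179.6   64.2] len 193.9
(300, -300, 130) slide [ 107.  -368.8  143.9] len 410.1
```

>>> play_rows:
  slide:
    - [12,-60,22]
    - [24,-120,44]
    - [36,-180,64]
    - [54,-233,86]
    - [75,-285,108]
  turn: [0,0,0,0,0]
  fingers: [1,1,1,1,1]

```text
clock: 7.82
eef_pos: [378.6, -344.4, 161.6]
tool_rot: [-3.061, 0.08, 1.392]
force: [0.2, -0.8, -0.6]
width: 85.4
```

```bash
python3 - <<'E'
from h import *
to((300,-300,130),(230,-240,130),(200,-200,130))
E
```

```text
t 7.83 pos [ 378.6 -344.4  161.6] box [-136.1 -422.5  161.6] rot [-3.0607  0.0798  1.3917] q [ 1.265  0.778 -1.073  1.928  0.891  1.079 -0.425] F [ 0.2 -0.8 -0.6] w 85.4
(300, -300, 130) slide [ 32.1 -82.6  35.9] len 95.6
(230, -240, 130) slide [  78.5 -162.2   38.6] len 184.3
(200, -200, 130) slide [ 112.4 -199.    38.9] len 231.8
```

>>> play_rows:
  slide:
    - [16,-41,18]
    - [32,-82,36]
    - [55,-122,38]
  turn: [0,0,0]
  fingers: [1,1,1]

```text
clock: 8.2
eef_pos: [262.0, -268.9, 128.4]
tool_rot: [-3.058, 0.079, 1.391]
force: [0.4, -0.6, 0.7]
width: 85.2
```

```bash
python3 - <<'E'
from h import *
to((220,-220,130)); s=ctrl.read_state(); print(RR(s["tool_rot"])[:,2].round(3),s["tau"].round(1))
E
```

```text
t 8.2 pos [ 262.  -268.9  128.4] box [-263.  -366.1  128.4] rot [-3.0577  0.0787  1.3909] q [ 1.336  0.685 -1.07   2.303  0.997  0.847 -0.651] F [ 0.4 -0.6  0.7] w 85.2
(220, -220, 130) slide [ 40.4 -50.3  -0.5] len 64.5
[-0.097 -0.062 -0.993] [  0.3 -34.8  -7.9  -9.8  -0.    1.2   0.6]
```

>>> play_rows:
  slide:
    - [20,-25,0]
    - [40,-50,0]
    - [70,-90,0]
    - [70,-90,0]
  turn: [0,0,0,0]
  fingers: [1,1,1,1]

```text
clock: 8.7
eef_pos: [208.1, -200.7, 144.9]
tool_rot: [-3.035, 0.067, 1.388]
force: [0.8, 0.1, -0.7]
width: 85.5
```

```bash
python3 - <<'E'
from h import *
to(); s=ctrl.read_state(); print(RR(s["tool_rot"])[:,2].round(3),s["tau"].round(1))
E
```

```text
t 8.7 pos [ 208.1 -200.7  144.9] box [-326.9 -307.1  144.9] rot [-3.0349  0.0672  1.3883] q [ 1.38   0.633 -1.245  2.468  0.959  0.848 -0.815] F [ 0.8  0.1 -0.7] w 85.5
[-0.117 -0.046 -0.992] [  0.5 -31.5  -7.3  -7.1  -0.4   0.9  -0.1]
```

>>> play_rows:
  slide:
    - [35,-45,50]
    - [35,-45,80]
  turn: [0,0]
  fingers: [1,1]

```text
clock: 8.95
eef_pos: [214.9, -199.1, 98.2]
tool_rot: [-2.996, 0.047, 1.388]
force: [0.5, -0.7, 0.3]
width: 85.2
```

```bash
python3 - <<'E'
from h import *
to(); s=ctrl.read_state(); print(RR(s["tool_rot"])[:,2].round(3),s["tau"].round(1))
E
```

```text
t 8.95 pos [ 214.9 -199.1   98.2] box [-320.4 -304.5   98.2] rot [-2.996  0.047  1.388] q [ 1.312  0.833 -1.247  2.468  1.114  0.947 -1.006] F [ 0.5 -0.7  0.3] w 85.2
[-0.151 -0.019 -0.988] [  0.1 -42.3  -9.7  -4.6  -1.5  -0.1   0.9]
```

>>> play_rows:
  slide:
    - [40,-50,30]
    - [40,-60,50]
  turn: [0,0]
  fingers: [1,1]

```text
clock: 9.2
eef_pos: [212.7, -185.3, 74.8]
tool_rot: [-2.952, 0.024, 1.389]
force: [0.1, -0.8, 1.1]
width: 85.2
```

```bash
python3 - <<'E'
from h import *
to(); s=ctrl.read_state(); print(RR(s["tool_rot"])[:,2].round(3),s["tau"].round(1))
E
```

```text
t 9.2 pos [ 212.7 -185.3   74.8] box [-324.7 -291.2   74.8] rot [-2.9524  0.0241  1.3885] q [ 1.267  0.931 -1.247  2.467  1.148  0.996 -1.081] F [ 0.1 -0.8  1.1] w 85.2
[-0.189  0.011 -0.982] [ -1.  -41.7 -10.2  -3.4  -1.2   0.    0.3]
```

>>> play_rows:
  slide:
    - [30,-45,20]
    - [30,-55,30]
  turn: [0,0]
  fingers: [1,1]

```text
clock: 9.45
eef_pos: [204.3, -174.1, 66.6]
tool_rot: [-2.91, 0.004, 1.388]
force: [-0.8, -0.3, -0.2]
width: 85.9
```

```bash
python3 - <<'E'
from h import *
to((300,-250,180),(430,-150,260),(500,57,260)); s=ctrl.read_state(); print(RR(s["tool_rot"]).round(3))
E
```

```text
t 9.45 pos [ 204.3 -174.1   66.6] box [-334.7 -281.4   66.6] rot [-2.9104  0.0041  1.3877] q [ 1.25   0.974 -1.247  2.467  1.132  1.018 -1.094] F [-0.8 -0.3 -0.2] w 85.9
(300, -250, 180) slide [ -57.7   79.1 -134.9] len 166.7
(430, -150, 260) slide [  64.   167.3 -238.4] len 298.2
(500, 57, 260) slide [ 280.3  197.5 -246.4] len 422.2
[[ 0.182  0.957 -0.226]
 [ 0.983 -0.178  0.038]
 [-0.004 -0.229 -0.973]]
```

```bash
python3 - <<'E'
from h import *
a=b2w((-85,-11,270)); print(a)
to((300,-250,180),(330,-200,230),(400,-100,270),a)
E
```

```text
[493.02313581  54.23985962 270.        ]
t 9.45 pos [ 204.3 -174.1   66.6] box [-334.7 -281.4   66.6] rot [-2.9104  0.0041  1.3877] q [ 1.25   0.974 -1.247  2.467  1.132  1.018 -1.094] F [-0.8 -0.3 -0.2] w 85.9
(300, -250, 180) slide [ -57.7   79.1 -134.9] len 166.7
(330, -200, 230) slide [  -3.3   87.4 -188.5] len 207.8
(400, -100, 270) slide [ 107.7  127.4 -239.5] len 291.8
[493.02313581  54.23985962 270.        ] slide [ 276.3  189.  -254.7] len 420.6
```

>>> play_rows:
  slide:
    - [-15,30,-45]
    - [-15,60,-95]
    - [-10,80,-145]
    - [0,88,-190]
    - [45,105,-215]
  turn: [0,0,0,0,0]
  fingers: [0.5,0,0,0,0]

```text
clock: 10.07
eef_pos: [362.4, -158.1, 253.5]
tool_rot: [-2.913, 0.007, 1.383]
force: [-0.2, -0.8, -0.5]
width: 0.2
```

```bash
python3 - <<'E'
from h import *
to(b2w((-85,-11,270)))
E
```

```text
t 10.07 pos [ 362.4 -158.1  253.5] box [-181.  -241.1  253.5] rot [-2.9133  0.007   1.3828] q [ 1.093  0.611 -1.205  1.959  0.537  1.243 -0.55 ] F [-0.2 -0.8 -0.5] w 0.2
[493.02313581  54.23985962 270.        ] slide [232.9  82.2 -37.8] len 249.9
```

>>> play_rows:
  slide:
    - [50,17,-15]
    - [100,34,-25]
    - [150,51,-33]
    - [195,67,-36]
    - [233,82,-38]
  turn: [-0.01,-0.02,-0.03,-0.03,-0.03]
  fingers: [0,0,0,0,0]

```text
clock: 10.7
eef_pos: [493.2, 55.9, 270.4]
tool_rot: [-2.914, 0.001, 1.414]
force: [0.9, -0.4, -0.3]
width: 0.1
```

```bash
python3 - <<'E'
from h import *
to(b2w((-85,-11,200)),b2w((-85,-11,150)))
s=ctrl.read_state(); print(RR(s["tool_rot"]).round(3))
E
```

```text
t 10.7 pos [493.2  55.9 270.4] box [-85.   -9.3 270.4] rot [-2.9139e+00  6.0000e-04  1.4139e+00] q [ 0.524  0.71  -1.124  1.682  0.497  1.34  -0.873] F [ 0.9 -0.4 -0.3] w 0.1
[493.02313581  54.23985962 200.        ] slide [-1.6 15.9 68.6] len 70.4
[493.02313581  54.23985962 150.        ] slide [ -1.6  27.2 117.3] len 120.4
[[ 0.156  0.962 -0.223]
 [ 0.988 -0.152  0.035]
 [-0.001 -0.226 -0.974]]
```

>>> play_rows:
  slide:
    - [-1,8,34]
    - [-2,16,69]
    - [-2,20,88]
    - [-2,20,88]
  turn: [0,0,0,0]
  fingers: [0,0,0,0]

```text
clock: 11.2
eef_pos: [491.7, 53.6, 179.5]
tool_rot: [-2.912, 0.001, 1.414]
force: [0.4, 0.3, -0.3]
width: 0.1
```

```bash
python3 - <<'E'
from h import *
to(b2w((-85,-11,150)))
g=grab("c")
cv2.imwrite("pics/c_topz.png",cv2.resize(g["top"][0][115:230,190:310],None,fx=5,fy=5,interpolation=cv2.INTER_CUBIC))
cv2.imwrite("pics/c_scz.png",cv2.resize(g["scene"][0][105:265,195:355],None,fx=3.7,fy=3.7,interpolation=cv2.INTER_CUBIC))
E
```

```text
t 11.2 pos [491.7  53.6 179.5] box [-86.2 -11.9 179.5] rot [-2.9119e+00  1.1000e-03  1.4145e+00] q [ 0.489  0.812 -1.051  1.785  0.601  1.178 -0.936] F [ 0.4  0.3 -0.3] w 0.1
[493.02313581  54.23985962 150.        ] slide [ 0.9  7.9 28.5] len 29.6
```

View pics/c_topz.png

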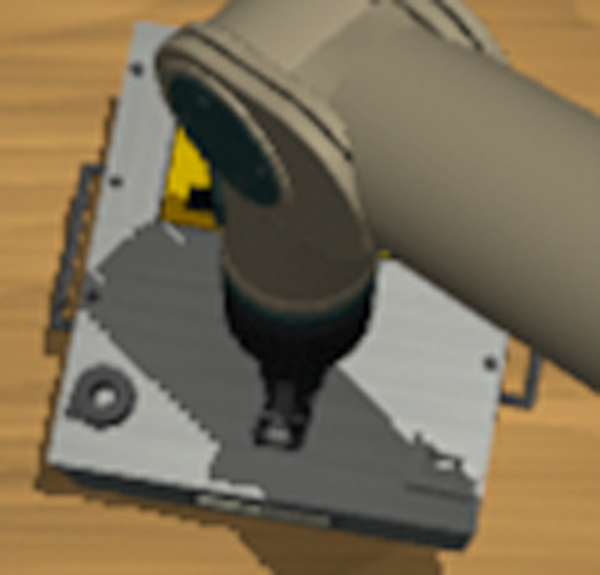

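View pics/c_scz.png

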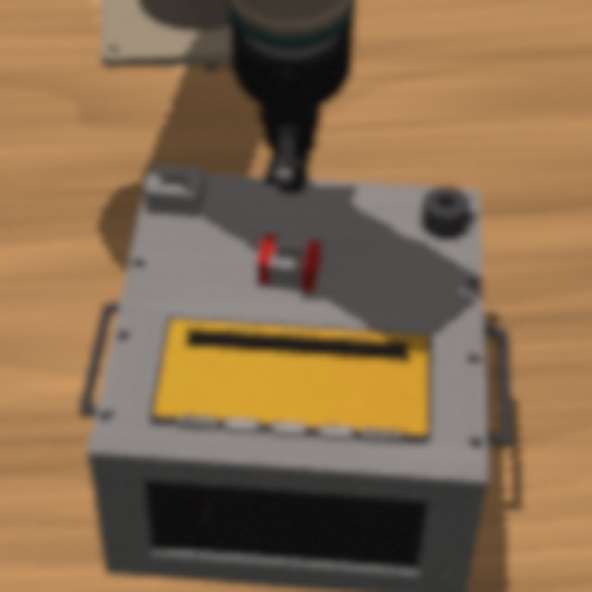

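>>> play_rows:
  slide:
    - [1,8,28]
    - [1,20,25]
    - [1,27,24]
    - [1,35,22]
    - [1,42,20]
  turn: [0,0,0,0,0]
  fingers: [0,0,0,0,0]

```text
clock: 11.92
eef_pos: [530.0, 49.6, 152.9]
tool_rot: [-2.916, -0.001, 1.414]
force: [-0.2, 0.2, 0.9]
width: 0.1
```

```bash
cat > look.py <<'E'
from h import *
import sys
tag=sys.argv[1]
to()
im,d=vision.get_image("scene"); np.savez(f"pics/{tag}_scene.npz",im=im,d=d)
cv2.imwrite(f"pics/{tag}_scz.png",cv2.resize(im[105:265,195:355],None,fx=3.7,fy=3.7,interpolation=cv2.INTER_CUBIC))
hsv=cv2.cvtColor(im,cv2.COLOR_BGR2HSV);H,S,V=cv2.split(hsv); c=cloud("scene",d)
roi=np.zeros(H.shape,bool); roi[140:265,215:340]=1
rd=(((H<8)|(H>172))&(S>120)&(V>35)&roi).astype(np.uint8)
N,L,st,ce=cv2.connectedComponentsWithStats(rd)
for i in range(1,N):
    if st[i,4]>8:
        P=np.array([w2b(x) for x in c[L==i]]); print("red",st[i].tolist(),"box med",np.median(P,0).round(1),"x range",np.percentile(P[:,0],[3,97]).round(1),"y",np.percentile(P[:,1],[3,97]).round(1),"z",np.percentile(P[:,2],[3,97]).round(1))
E
python3 look.py d
```

```text
t 11.93 pos [530.   49.6 152.9] box [-47.8  -9.8 152.9] rot [-2.9158e+00 -6.0000e-04  1.4138e+00] q [ 0.456  0.881 -1.011  1.705  0.643  1.188 -0.913] F [-0.2  0.2  0.9] w 0.1
red [265, 174, 4, 13, 39] box med [ -9.8 -23.3 162.2] x range [-29.7  -0.1] y [-26.5 -19.2] z [150.6 164.6]
red [278, 175, 3, 13, 38] box med [ -6.5   9.1 162.1] x range [-27.9  -1.4] y [ 5.3 12.2] z [148.3 165.3]
```

View pics/d_scz.png

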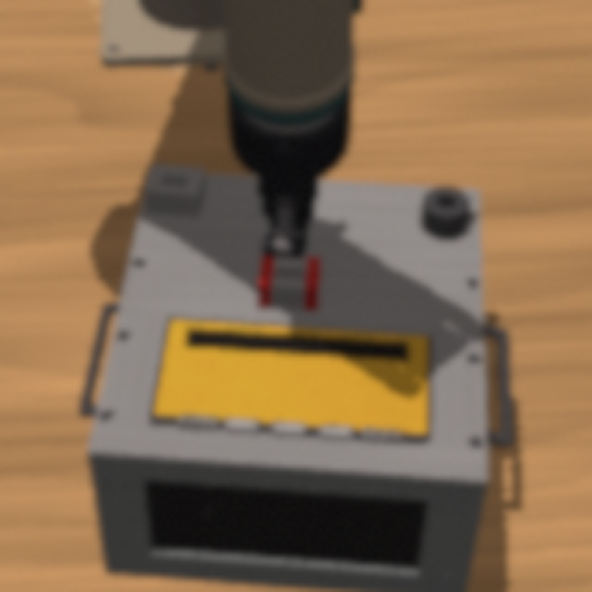

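```bash
python3 - <<'E'
from h import *
for c,r in ((262,303),(312,308),(170,320),(430,335),(290,326)):
    print(c,r,w2b(onz("scene",195+c/3.7-.5,105+r/3.7-.5,140)).round(1))
E
```

```text
262 303 [ -7.9 -25.5 140. ]
312 308 [ -6.3   9.2 140. ]
170 320 [ 13.8 -86.8 140. ]
430 335 [ 11.5  90.2 140. ]
290 326 [ 11.9  -4.6 140. ]
```

>>> play_rows:
  slide:
    - [0,2,0]
    - [0,4,-1]
    - [0,4,-1]
  turn: [0,0,0]
  fingers: [0,0,0]

```text
clock: 12.35
eef_pos: [535.2, 48.8, 152.8]
tool_rot: [-2.917, -0.001, 1.413]
force: [0.1, -0.5, 0.5]
width: 0.4
```

```bash
python3 look.py e; python3 - <<'E'
from h import *
z=np.load("pics/e_scene.npz"); im=z["im"][165:205,250:300].astype(float)*2
cv2.imwrite("pics/e_z.png",cv2.resize(im.clip(0,255).astype(np.uint8),None,fx=14,fy=14,interpolation=cv2.INTER_CUBIC))
E
```

```text
t 12.35 pos [535.2  48.8 152.8] box [-42.5  -9.8 152.8] rot [-2.9173e+00 -1.0000e-03  1.4129e+00] q [ 0.454  0.886 -1.009  1.691  0.645  1.194 -0.908] F [ 0.1 -0.5  0.5] w 0.4
red [264, 175, 5, 14, 42] box med [ -3.8 -22.7 162. ] x range [-23.2   4.8] y [-27.7 -18.9] z [147.6 165.3]
red [277, 177, 4, 13, 42] box med [ -1.    8.6 162.3] x range [-21.7   5.3] y [ 4.9 12.3] z [144.7 164.2]
```

View pics/e_z.png

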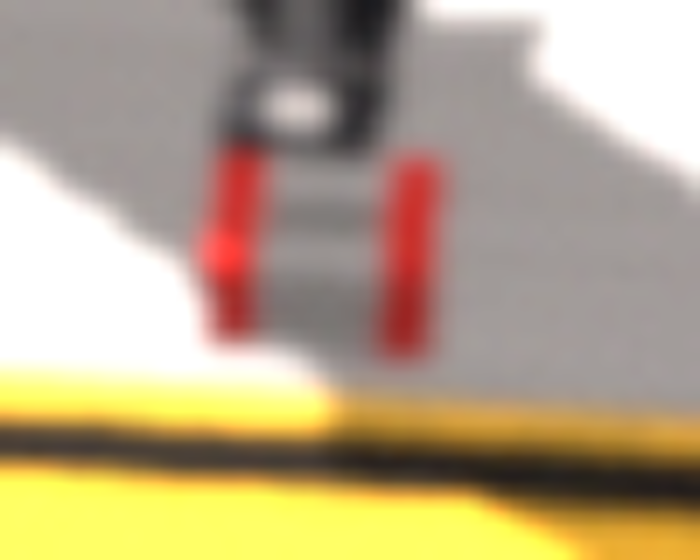

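>>> play_rows:
  slide:
    - [0,2,0]
    - [0,4,-1]
    - [0,4,-1]
  turn: [0,0,0]
  fingers: [0,0,0]

```text
clock: 12.78
eef_pos: [539.5, 48.1, 152.8]
tool_rot: [-2.918, -0.001, 1.413]
force: [-0.4, 0.3, 0.6]
width: -0.1
```

```bash
python3 look.py f; python3 - <<'E'
from h import *
z=np.load("pics/f_scene.npz"); im=z["im"][165:205,250:300].astype(float)*2
cv2.imwrite("pics/f_z.png",cv2.resize(im.clip(0,255).astype(np.uint8),None,fx=14,fy=14,interpolation=cv2.INTER_CUBIC))
for c,r in ((232,342),(405,355)): print(w2b(onz("scene",250+c/14-.5,165+r/14-.5,140)))
E
```

```text
t 12.78 pos [539.5  48.1 152.8] box [-38.1  -9.8 152.8] rot [-2.9176e+00 -1.1000e-03  1.4127e+00] q [ 0.452  0.89  -1.008  1.679  0.646  1.201 -0.903] F [-0.4  0.3  0.6] w -0.1
red [264, 176, 5, 14, 43] box med [  2.4 -22.4 162.5] x range [-18.3  32.4] y [-27.8 -17.7] z [147.9 210. ]
red [277, 178, 4, 14, 45] box med [  2.7   8.  162.5] x range [-18.6   8.8] y [ 4.5 12.3] z [144.9 164.7]
[  0.78308778 -22.77375936 140.        ]
[  1.14352131   8.725551   140.        ]
```

View pics/f_z.png

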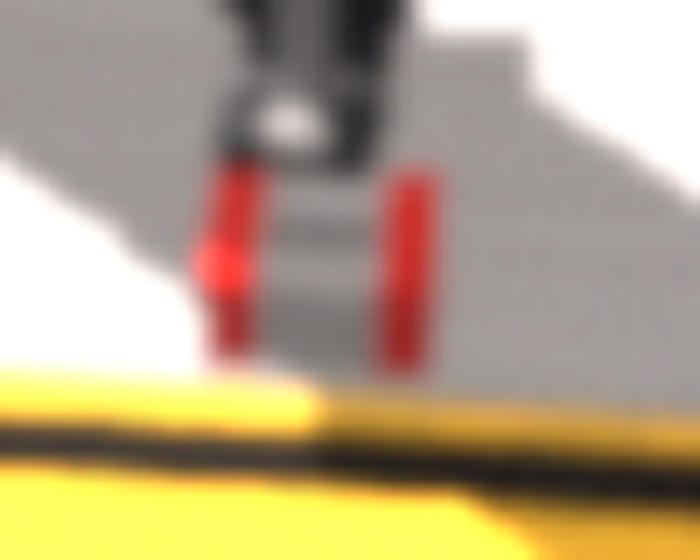

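```bash
python3 - <<'E'
from h import *
to(b2w((-50,-9.8,153)),b2w((-50,-9.5,190)),b2w((-20,-8.5,200)),b2w((5,-8.5,195)))
E
```

```text
t 12.82 pos [539.4  48.1 152.8] box [-38.2  -9.8 152.8] rot [-2.9175e+00 -1.1000e-03  1.4128e+00] q [ 0.452  0.89  -1.008  1.679  0.646  1.201 -0.903] F [-0.6  0.7  0.6] w 0.1
[527.78456044  49.98740644 153.        ] slide [  0.  -11.5   2.5] len 11.8
[527.83117085  50.28376343 190.        ] slide [  0.3 -19.8 -33.6] len 39.0
[557.62223858  46.61057909 200.        ] slide [  1.4   7.3 -50. ] len 50.6
[582.318655    42.72637825 195.        ] slide [  1.5  32.8 -50.7] len 60.4
```

>>> play_rows:
  slide:
    - [0,-12,2]
    - [0,-20,-34]
    - [1,7,-50]
    - [1,33,-51]
    - [1,33,-51]
  turn: [0,0,0,0,0]
  fingers: [0,0,1,1,1]

```text
clock: 13.45
eef_pos: [582.8, 41.9, 194.7]
tool_rot: [-2.917, -0.001, 1.411]
force: [-0.3, 0.4, 0.5]
width: 54.4
```

```bash
python3 look.py g; python3 - <<'E'
from h import *
to(b2w((5,-8.5,165)),b2w((5,-8.5,150)),b2w((5,-8.5,122)))
E
```

```text
t 13.45 pos [582.8  41.9 194.7] box [  5.6  -9.2 194.7] rot [-2.9173e+00 -1.0000e-03  1.4113e+00] q [ 0.436  0.889 -1.019  1.515  0.615  1.337 -0.827] F [-0.3  0.4  0.5] w 54.4
red [277, 178, 4, 13, 46] box med [  1.3   7.8 162.4] x range [-18.3   8.4] y [ 4.1 12.2] z [146.5 165. ]
red [265, 185, 3, 6, 16] box med [  6.9 -22.4 152.8] x range [ 5.3 39.3] y [-25.  -18.3] z [143.8 194.8]
t 13.5 pos [581.6  42.5 194.9] box [  4.3  -8.9 194.9] rot [-2.9161e+00 -1.0000e-03  1.4129e+00] q [ 0.436  0.888 -1.02   1.517  0.614  1.337 -0.827] F [0.5 0.9 0.5] w 61.8
[582.318655    42.72637825 165.        ] slide [ 0.3  7.3 29. ] len 29.9
[582.318655    42.72637825 150.        ] slide [ 0.3 10.7 43.6] len 44.9
[582.318655    42.72637825 122.        ] slide [ 0.3 16.9 70.9] len 72.9
```

View pics/g_scz.png

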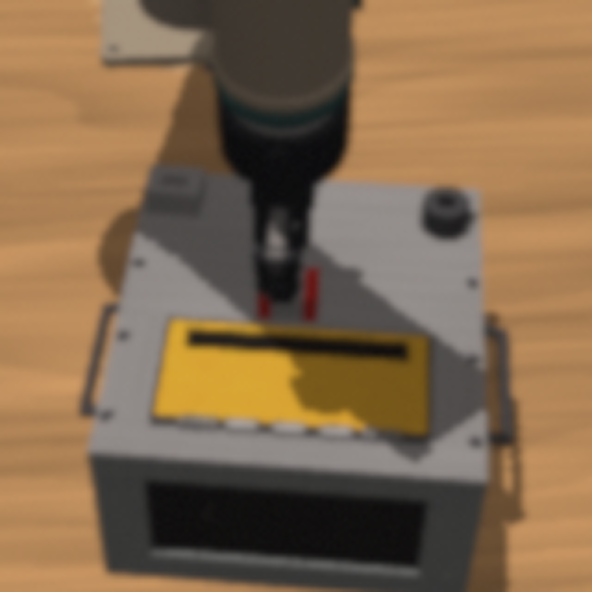

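>>> play_rows:
  slide:
    - [0,0,0]
    - [0,2,8]
    - [0,7,29]
    - [0,8,34]
    - [0,8,34]
  turn: [0,0,0,0,0]
  fingers: [1,1,1,1,1]

```text
clock: 14.12
eef_pos: [581.3, 42.4, 159.1]
tool_rot: [-2.914, -0.001, 1.413]
force: [-0.6, -0.3, 0.1]
width: 85.6
```

```bash
python3 look.py i; python3 - <<'E'
from h import *
im=vision.get_image("top")[0]; cv2.imwrite("pics/i_topz.png",cv2.resize(im[115:230,190:310],None,fx=5,fy=5,interpolation=cv2.INTER_CUBIC))
to(b2w((5,-8.5,150)),b2w((5,-8.5,140)),b2w((5,-8.5,130)),b2w((5,-8.5,122)))
E
```

```text
t 14.12 pos [581.3  42.4 159.1] box [  4.   -9.  159.1] rot [-2.9144e+00 -8.0000e-04  1.4130e+00] q [ 0.428  0.928 -0.997  1.547  0.647  1.282 -0.845] F [-0.6 -0.3  0.1] w 85.6
red [277, 178, 4, 14, 47] box med [  5.4   7.9 162. ] x range [-18.   59.2] y [ 5.  12.2] z [145.7 230.2]
t 14.22 pos [581.9  42.7 160.1] box [  4.6  -8.6 160.1] rot [-2.9162e+00 -1.5000e-03  1.4130e+00] q [ 0.428  0.927 -0.998  1.547  0.647  1.282 -0.845] F [-0.9 -0.7  0.8] w 85.2
[582.318655    42.72637825 150.        ] slide [0.1 2.7 9.8] len 10.1
[582.318655    42.72637825 140.        ] slide [ 0.   4.9 19.5] len 20.1
[582.318655    42.72637825 130.        ] slide [ 0.   7.2 29.3] len 30.1
[582.318655    42.72637825 122.        ] slide [ 0.   8.9 37.1] len 38.1
```

View pics/i_scz.png

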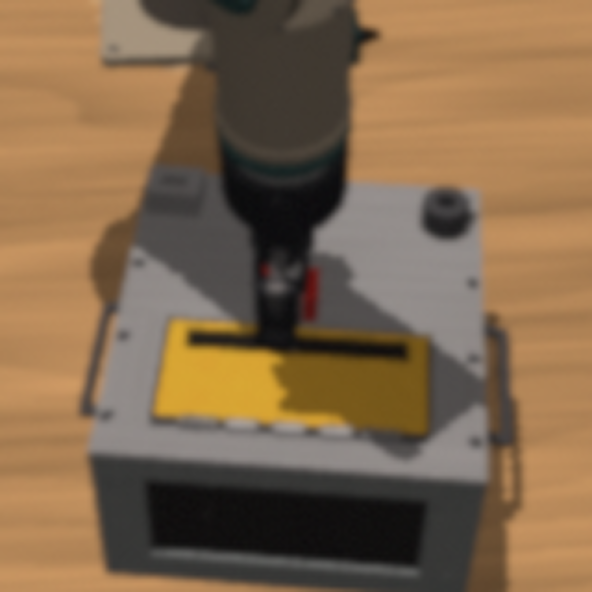

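View pics/i_topz.png

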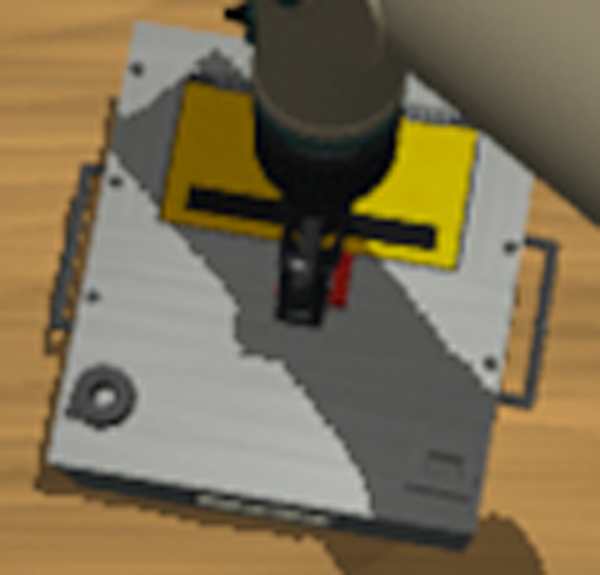

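>>> play_rows:
  slide:
    - [-3,3,10]
    - [-3,5,20]
    - [-3,7,29]
    - [-3,8,34]
    - [-3,8,34]
  turn: [0,0,0,0,0]
  fingers: [1,1,1,1,1]

```text
clock: 14.85
eef_pos: [581.8, 39.9, 125.2]
tool_rot: [-2.916, -0.002, 1.413]
force: [0.7, -1.0, 4.2]
width: 85.5
```

```bash
python3 look.py j; python3 - <<'E'
from h import *
im=vision.get_image("top")[0]; cv2.imwrite("pics/j_topz.png",cv2.resize(im[115:230,190:310],None,fx=5,fy=5,interpolation=cv2.INTER_CUBIC))
to(b2w((5,-11.5,122)),b2w((5,-11.5,120)))
E
```

```text
t 14.85 pos [581.8  39.9 125.2] box [  4.9 -11.4 125.2] rot [-2.9164e+00 -1.6000e-03  1.4129e+00] q [ 0.424  0.966 -0.975  1.572  0.682  1.229 -0.86 ] F [ 0.7 -1.   4.2] w 85.5
red [276, 177, 5, 15, 58] box med [  6.3   7.6 162.8] x range [-18.1  57. ] y [ 4.5 12.2] z [144.3 219.8]
t 14.95 pos [581.7  39.9 125.5] box [  4.9 -11.4 125.5] rot [-2.9164e+00 -1.5000e-03  1.4129e+00] q [ 0.424  0.966 -0.975  1.572  0.682  1.23  -0.86 ] F [ 0.2 -0.2  4.1] w 85.2
[581.8525509   39.76280828 122.        ] slide [-0.1  0.9  3.4] len 3.5
[581.8525509   39.76280828 120.        ] slide [-0.1  1.4  5.4] len 5.5
```

View pics/j_scz.png

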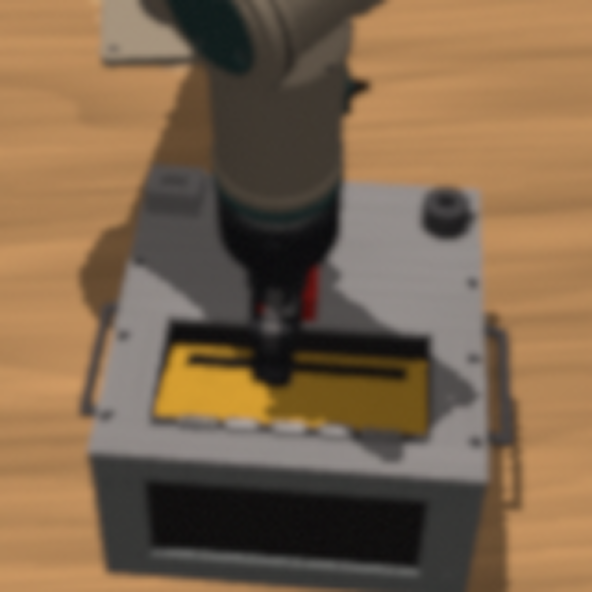

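View pics/j_topz.png

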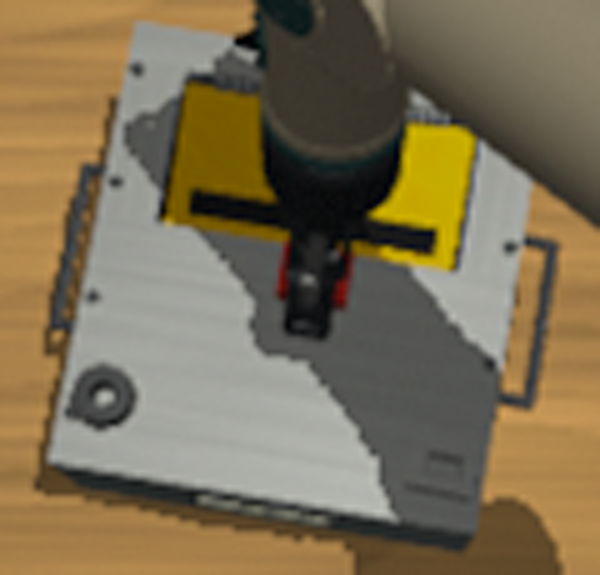

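>>> play_rows:
  slide:
    - [0,1,3]
    - [0,5,2]
    - [0,9,1]
    - [0,13,0]
    - [0,17,-1]
  turn: [0,0,0,0,0]
  fingers: [1,1,1,1,1]

```text
clock: 15.58
eef_pos: [596.6, 37.9, 122.6]
tool_rot: [-2.912, -0.001, 1.414]
force: [-6.9, 0.6, 4.0]
width: 85.4
```

```bash
python3 look.py k; python3 - <<'E'
from h import *
im=vision.get_image("top")[0]; cv2.imwrite("pics/k_topz.png",cv2.resize(im[115:230,190:310],None,fx=5,fy=5,interpolation=cv2.INTER_CUBIC))
E
```

```text
t 15.57 pos [596.6  37.9 122.6] box [ 19.8 -11.1 122.6] rot [-2.9122e+00 -1.4000e-03  1.4143e+00] q [ 0.413  0.986 -0.968  1.523  0.684  1.255 -0.838] F [-6.9  0.6  4. ] w 85.4
red [276, 182, 5, 13, 45] box med [ 14.2   8.  160.8] x range [-106.5   75.1] y [ 4.4 12.3] z [  6.7 239.4]
```

View pics/k_scz.png

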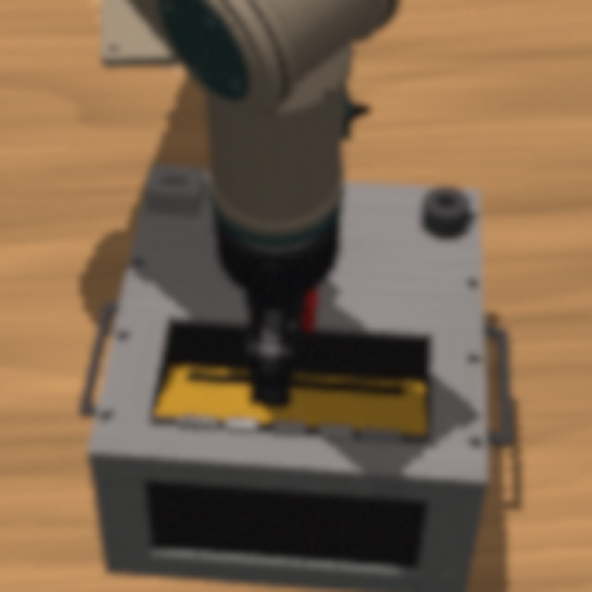

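View pics/k_topz.png

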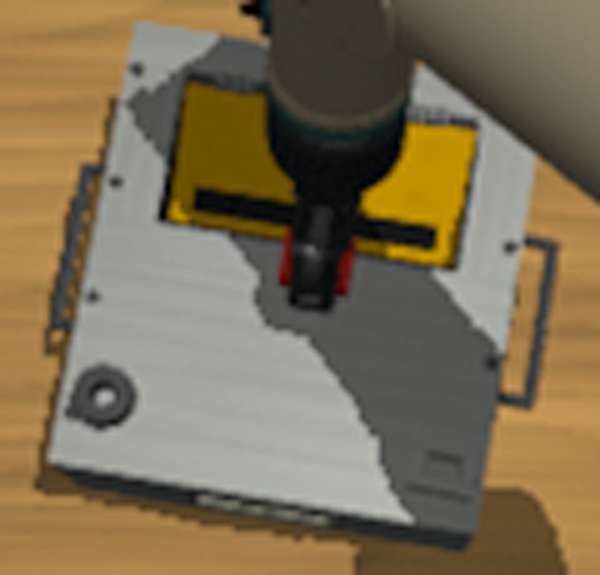

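>>> play_rows:
  slide:
    - [0,3,-1]
    - [0,6,-1]
    - [0,8,-2]
  turn: [0,0,0]
  fingers: [1,1,1]

```text
clock: 16.05
eef_pos: [602.4, 37.5, 122.5]
tool_rot: [-2.906, -0.001, 1.416]
force: [-9.0, 1.3, 4.9]
width: 85.3
```

```bash
python3 look.py l; python3 - <<'E'
from h import *
im=vision.get_image("top")[0]; cv2.imwrite("pics/l_topz.png",cv2.resize(im[115:230,190:310],None,fx=5,fy=5,interpolation=cv2.INTER_CUBIC))
E
```

```text
t 16.05 pos [602.4  37.5 122.5] box [ 25.6 -10.6 122.5] rot [-2.9064e+00 -1.1000e-03  1.4158e+00] q [ 0.407  0.995 -0.966  1.499  0.682  1.272 -0.826] F [-9.   1.3  4.9] w 85.3
red [276, 185, 5, 12, 44] box med [ 19.5   8.7 158.8] x range [-102.3   81.4] y [ 6.  12.6] z [  6.2 237.1]
```

View pics/l_scz.png

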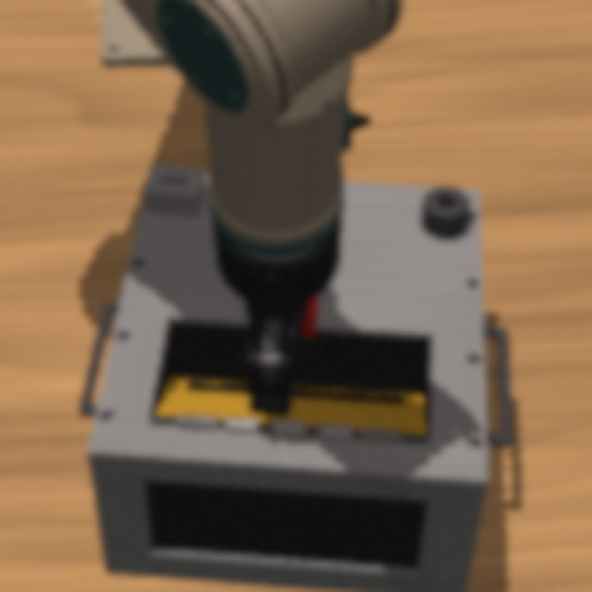

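View pics/l_topz.png

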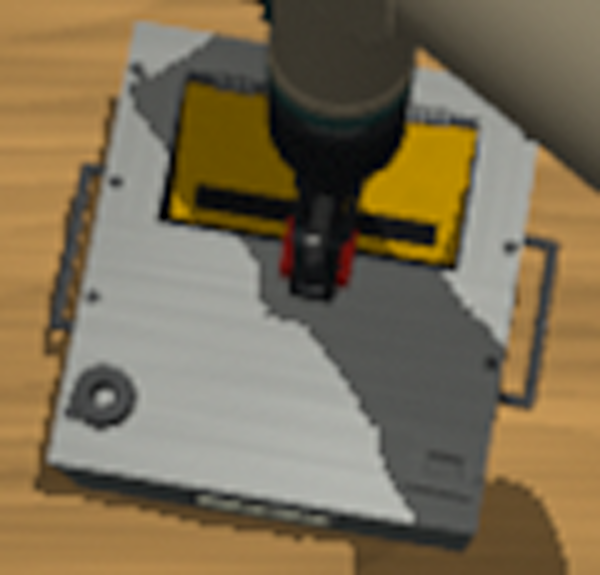

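>>> play_rows:
  slide:
    - [0,4,-1]
    - [0,7,-2]
    - [0,9,-2]
    - [0,9,-2]
  turn: [0,0,0,0]
  fingers: [1,1,1,1]

```text
clock: 16.65
eef_pos: [606.9, 37.1, 122.1]
tool_rot: [-2.896, 0.0, 1.419]
force: [-12.5, 1.6, 6.1]
width: 85.4
```

```bash
python3 look.py m; python3 - <<'E'
from h import *
im=vision.get_image("top")[0]; cv2.imwrite("pics/m_topz.png",cv2.resize(im[115:230,190:310],None,fx=5,fy=5,interpolation=cv2.INTER_CUBIC))
E
```

```text
t 16.65 pos [606.9  37.1 122.1] box [ 30.2 -10.2 122.1] rot [-2.8963e+00  3.0000e-04  1.4186e+00] q [ 0.4    1.005 -0.964  1.474  0.678  1.293 -0.813] F [-12.5   1.6   6.1] w 85.4
red [276, 187, 5, 11, 38] box med [ 24.    9.  153.6] x range [-102.9   87.5] y [ 4.7 12.9] z [  6.3 237. ]
```

View pics/m_scz.png

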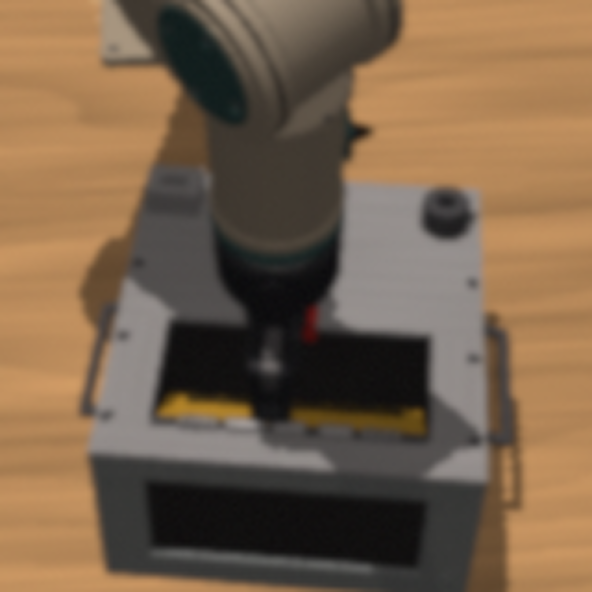

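View pics/m_topz.png

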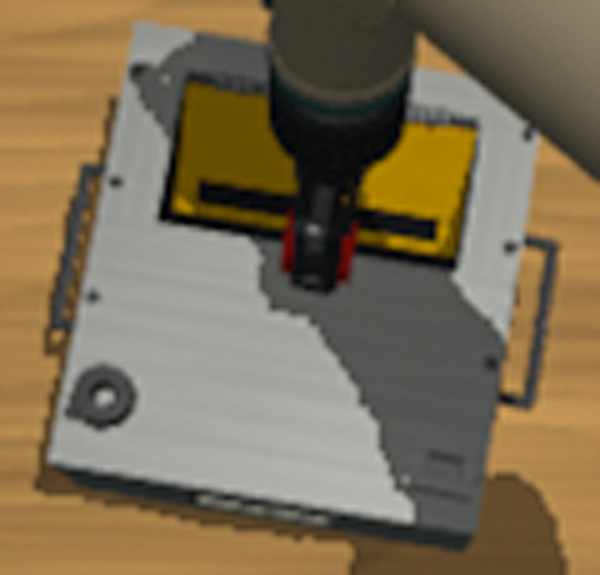

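>>> play_rows:
  slide:
    - [0,4,-2]
    - [0,7,-4]
    - [0,8,-4]
    - [0,8,-4]
  turn: [0,0,0,0]
  fingers: [1,1,1,1]

```text
clock: 17.25
eef_pos: [609.0, 37.0, 123.9]
tool_rot: [-2.882, 0.003, 1.423]
force: [-16.2, 0.2, 7.6]
width: 85.4
```

```bash
python3 look.py n; python3 - <<'E'
from h import *
im=vision.get_image("top")[0]; cv2.imwrite("pics/n_topz.png",cv2.resize(im[115:230,190:310],None,fx=5,fy=5,interpolation=cv2.INTER_CUBIC))
E
```

```text
t 17.25 pos [609.   37.  123.9] box [ 32.3 -10.  123.9] rot [-2.8822e+00  2.5000e-03  1.4227e+00] q [ 0.394  1.012 -0.964  1.451  0.671  1.318 -0.799] F [-16.2   0.2   7.6] w 85.4
red [277, 188, 4, 10, 32] box med [ 23.4   9.  151.8] x range [-105.9   95. ] y [ 4.3 12.9] z [  4.5 245.3]
```

View pics/n_scz.png

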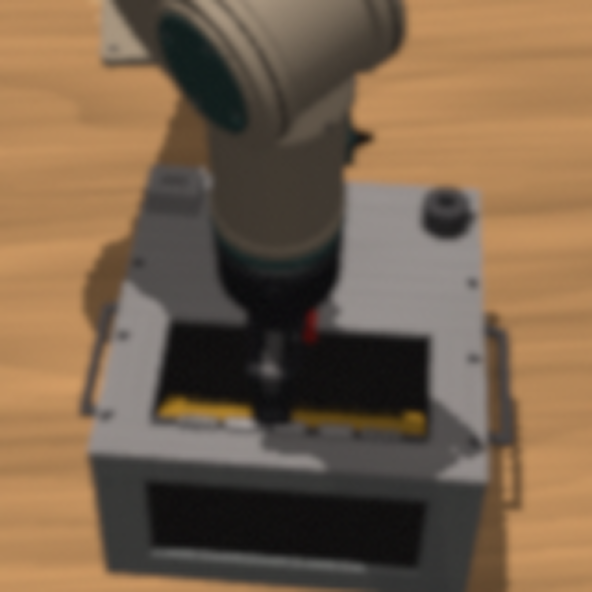

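View pics/n_topz.png

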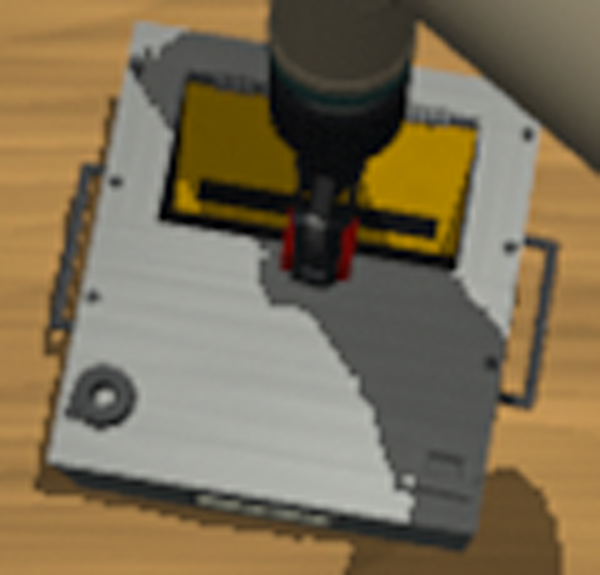

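>>> play_rows:
  slide:
    - [0,1,0]
    - [0,1,0]
  turn: [0,0]
  fingers: [0.88,0.82]

```text
clock: 17.6
eef_pos: [611.1, 37.2, 124.2]
tool_rot: [-2.884, 0.002, 1.423]
force: [-4.0, 0.9, 13.6]
width: 70.4
```

```bash
python3 look.py o; python3 - <<'E'
from h import *
im=vision.get_image("top")[0]; cv2.imwrite("pics/o_topz.png",cv2.resize(im[115:230,190:310],None,fx=5,fy=5,interpolation=cv2.INTER_CUBIC))
E
```

```text
t 17.6 pos [611.1  37.2 124.2] box [ 34.2  -9.4 124.2] rot [-2.8845e+00  1.6000e-03  1.4228e+00] q [ 0.393  1.013 -0.964  1.446  0.672  1.319 -0.798] F [-4.   0.9 13.6] w 70.4
red [277, 202, 5, 11, 45] box med [18.9 13.  95.1] x range [-73.8  35.1] y [ 7.3 16.5] z [  4.  105.3]
```

View pics/o_scz.png

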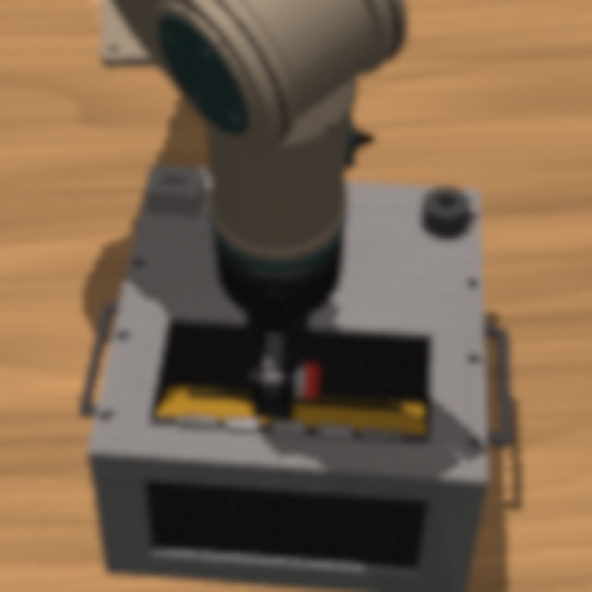

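View pics/o_topz.png

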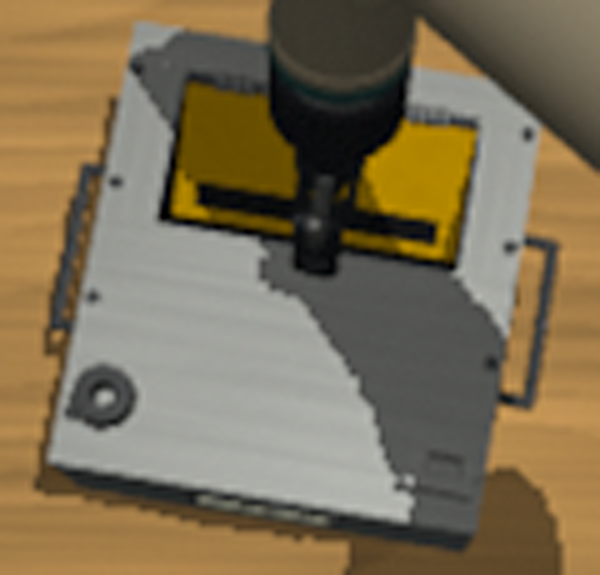

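>>> play_rows:
  slide:
    - [0,0,0]
    - [0,0,0]
    - [0,0,0]
    - [0,0,0]
  turn: [0,0,0,0]
  fingers: [0.82,0.82,0.82,0.82]

```text
clock: 18.2
eef_pos: [610.6, 37.5, 125.1]
tool_rot: [-2.883, 0.002, 1.423]
force: [-3.0, -0.4, 6.3]
width: 69.7
```

```bash
python3 look.py p; python3 - <<'E'
from h import *
im=vision.get_image("top")[0]; cv2.imwrite("pics/p_topz.png",cv2.resize(im[115:230,190:310],None,fx=5,fy=5,interpolation=cv2.INTER_CUBIC))
z=np.load("pics/p_scene.npz")["im"][105:265,195:355].astype(float)*3
cv2.imwrite("pics/p_b.png",cv2.resize(z.clip(0,255).astype(np.uint8),None,fx=3.7,fy=3.7,interpolation=cv2.INTER_CUBIC))
E
```

```text
t 18.2 pos [610.6  37.5 125.1] box [ 33.7  -9.3 125.1] rot [-2.8829e+00  1.7000e-03  1.4227e+00] q [ 0.393  1.012 -0.965  1.446  0.671  1.321 -0.798] F [-3.  -0.4  6.3] w 69.7
red [277, 205, 7, 6, 30] box med [-37.   14.1  27.3] x range [-62.2 -25.6] y [ 5.8 21.9] z [ 4.8 30.9]
```

View pics/p_b.png

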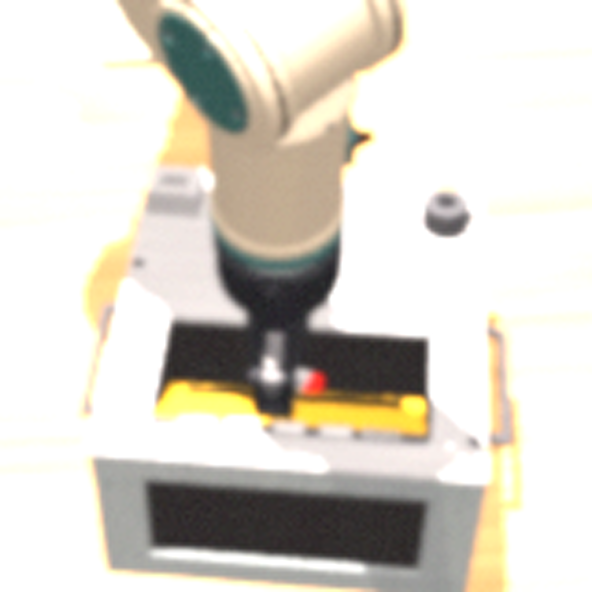

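>>> play_rows:
  slide:
    - [0,-6,-10]
    - [0,-9,-22]
    - [0,-12,-38]
    - [0,-20,-77]
    - [0,-30,-116]
  turn: [0,0,0,0,0]
  fingers: [0.82,0.82,0.82,0.82,0.82]

```text
clock: 18.92
eef_pos: [612.0, 37.3, 246.6]
tool_rot: [-2.884, 0.001, 1.422]
force: [-0.1, -0.1, 0.7]
width: 69.7
```

```bash
python3 - <<'E'
from h import *
to(b2w((-150,-100,300)))
E
```

```text
t 18.93 pos [612.   37.3 246.6] box [ 35.2  -9.3 246.6] rot [-2.8842e+00  1.3000e-03  1.4219e+00] q [ 0.403  0.888 -1.024  1.333  0.574  1.512 -0.746] F [-0.1 -0.1  0.7] w 69.7
[414.98469815 -23.58046065 300.        ] slide [ -89.5 -193.2   -4.2] len 213.0
```

Draw well clear, to the side, for a clean view.

>>> play_rows:
  slide:
    - [-30,-30,-10]
    - [-75,-60,-20]
    - [-120,-95,-20]
    - [-165,-130,-20]
    - [-210,-165,-15]
  turn: [0,0,0,0,0]
  fingers: [0.82,0.82,0.82,0.82,0.82]

```text
clock: 19.55
eef_pos: [426.5, -148.7, 304.5]
tool_rot: [-2.887, 0.002, 1.421]
force: [0.2, -1.4, 0.4]
width: 70.0
```

```bash
python3 - <<'E'
from h import *
to(); grab("q")
E
python3 look.py r
```

```text
t 19.55 pos [ 426.5 -148.7  304.5] box [-119.2 -221.8  304.5] rot [-2.8871e+00  2.1000e-03  1.4213e+00] q [ 0.959  0.627 -1.16   1.729  0.49   1.428 -0.485] F [ 0.2 -1.4  0.4] w 70.0
t 19.65 pos [ 423.5 -153.1  304. ] box [-121.4 -226.6  304. ] rot [-2.8829  0.0074  1.4129] q [ 0.965  0.626 -1.156  1.731  0.491  1.431 -0.486] F [ 0.3 -0.3 -0.2] w 70.0
```

View pics/q_scene.png

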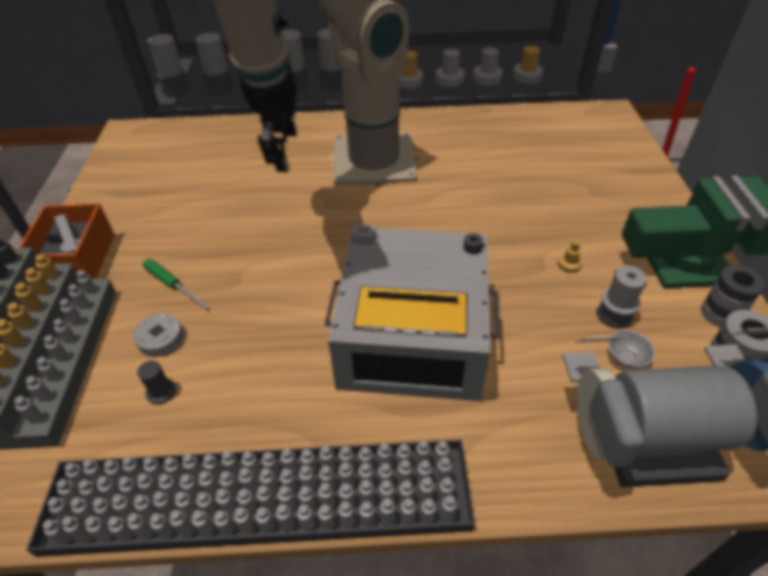

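View pics/q_top.png

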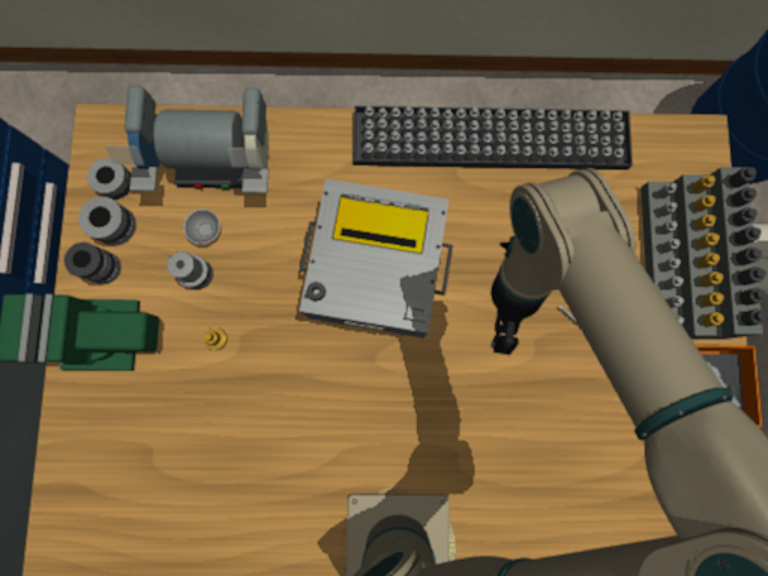

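>>> play_rows:
  slide:
    - [0,0,0]
    - [0,0,0]
  turn: [0,0]
  fingers: [0.82,0.82]

```text
clock: 19.95
eef_pos: [426.8, -149.4, 304.4]
tool_rot: [-2.887, 0.004, 1.417]
force: [0.6, 0.1, 0.4]
width: 69.8
```

```bash
python3 - <<'E'
from h import *
to(); print(ctrl.finish_job())
E
```

```text
t 19.95 pos [ 426.8 -149.4  304.4] box [-118.8 -222.4  304.4] rot [-2.8866  0.0036  1.4173] q [ 0.958  0.627 -1.158  1.728  0.49   1.429 -0.487] F [0.6 0.1 0.4] w 69.8
the job is handed in; nothing more can be done
None
```

The worn insert is at the bottom of the regrind box, the flap is shut again, and the arm is well clear. I handed the job in at about 20 s.

**How it was done:**
- I slid the insert to within about 5 mm of the flap with the shut fingers.
- The moves only allow shifts and a turn about the tool's own axis. To get one fingertip lower than the other, I built up about 0.23 rad of tilt by asking for poses just out of reach close to the base.
- The front fingertip then pressed the flap down while the insert was still on the plate. The rear finger pushed the insert over the edge, and the last few mm came from closing the fingers slightly.
- I held the flap open until the insert was down, then lifted straight out.

**Last checks:**
- Before I let the flap close, the red paint read about 27 mm above the bench in the box frame, under the plate. That fits the insert lying on the rubber floor.
- The final pictures show the flap shut and flush and no red on the deck. The other tooling looks unmoved by eye.

**Things that disagreed or went less well:**
- **Force while tilting:** two of the out-of-reach moves gave brief force readings, about 25 N at 4.1 s and 73 N at 5.7 s. Nothing on the bench was near, so it may have been the arm touching itself or a joint stop. I backed off both times, but I can't rule out that the second went over the 40 N limit.
- **Joint 2:** it read -0.375 at 4.1 s, against a stated limit of -0.37.
- **Scene camera:** depth readings and pixel rays disagreed by about 4 to 7 mm on the insert's front edge. I left it a few mm short of the flap for that reason.

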